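# Index and lock the sample carousel

### The arm

A 6-joint arm with a two-finger parallel gripper is mounted at the origin on the work surface. World frame = base frame: x ahead of the robot, y to its left, z up, the work surface at z = 0. Lengths are in m, angles in rad, forces in N, time in s.
With the tool pointing down it reaches from about 0.25 to 0.775 m from the base axis. Payload 4 kg.
Tool frame: the origin (TCP) lies midway between the tips of the shut fingers; the grasp point (between the pads) lies 19 mm behind it; z points along the fingers, y is the line along which they close (so a half turn about z gives the same grasp; the last joint's range is limited). The gripper opens to 94 mm and grips with 3 to 60 N. Pads are 16 mm wide; open, the fingers measure 119 mm over their backs; the gripper's body (75 mm by 177 mm) begins 78 mm behind the grasp point.
Start: joints at [-1.264, 0.087, 1.371, -0, 1.684, -0.103], TCP at [0.219, -0.504, 0.206] pointing down, gripper open.
Joint ranges: [-3.1, 3.1], [-0.76, 2.03], [0.27, 2.55], [-1.08, 4.22], [0.17, 2.65], [-2.57, 2.57]. Speed limits (rad/s): [2.79, 2.79, 3.14, 3.14, 3.14, 3.14].

### API

Orientations are given as [roll, pitch, yaw] about the fixed x, y, z axes, in that order (R = Rz(yaw) Ry(pitch) Rx(roll)).
In Python, from workcell import sensors, read_camera, get_calibration, workorder, finder gives the robot as it stands.
- The arm moves only by the tool jog_arm, never from a script. Its argument "motion" is text: rows parted by semicolons, each of 4 numbers parted by spaces: the shift along the tool's x, y, z in m, then the turn about the tool's z in degrees. In form: x y z roll; .... A call has 1 to 12 rows; each row is the pose to reach, as a shift and turn from the pose commanded when the call began, along the tool's axes at that moment; what a row does not reach only later rows make up. A row lasts 1/12 s, in which the tool goes at most 41.7 mm and 7.16 degrees, less where a joint would pass 70% of its speed; a pose out of reach is approached as far as the arm can. A call with a gripper value outside its range is refused whole. "jaw" is the opening, from 0 (shut) to 1 (fully open), set as the call begins (left out, the last holds). The fingers move at their own pace and stop on an object; "grip_force" is the grip in N (left out, the last holds). Time passes only in rows, so rows that repeat a pose let the fingers close. It gives the time, the measured TCP pose, the force, the opening and the grip force at its end, in the units of the state.
- sensors.get_obs(): the state, without advancing time (a new reading comes with each control period).
- read_camera(name): name is "side" or "top" or "wrist"; returns the picture (400x640x3 uint8, blue, green, red); there is no depth.
- get_calibration(name): a dict with "camera_matrix" (3x3 intrinsics, pixels), "eye" and "orientation" of the camera in the world. Camera axes: x right, y down, z forward; pixel columns grow to the right and rows downward; lengths in m; the calibration is good to about 2 mm. A picture is of the moment at which its call begins: read the wrist's pose just before it. get_calibration takes no time and is no camera call; for the wrist camera it gives the pose at the moment of the call.
- workorder.sign_off(): hands the job in; it is judged then, once.
Trained networks look in the newest picture that a camera, given by its name, has taken for a name from the list of things; names that differ only in an ending like _2 or _b are one class to them, and where a whole thing is asked for, a point or a joint stands for the part that bears it (a point fixed in the world has none). Each returns a list of dicts, best first, with "confidence" (0 to 1); they miss things now and then, are a little off and sometimes report something else, mostly with a low value. They report only what shows in the picture. A call takes as long as a camera call. They do not tell look-alikes from the thing itself.
- finder.cut_out(target, camera): "region" (400x640 bool, what is visible of it) and "pixel" ([column, row] in pixels, amid what is visible of it).
The state is a dict: "t": time; "joint_pos": joint angles; "joint_vel": joint speeds; "tau": joint torques, N m; "tcp_pos": TCP position; "orientation": TCP orientation; "wrist_force": force on the tool from outside, world axes, zero at the start; "moment": the same for the moment, N m; "finger_gap": finger opening in m; "finger_force": force on a finger pad.
Only numpy, scipy, OpenCV 4.12 (cv2) and the standard library are available. Lean on these libraries where they do the work, as an engineer would, in place of code of your own. Each camera call takes 0.05 s, during which the arm holds its last target. There are 200 camera calls.

### The job

Take the index pin out of its rest, stand it in the guide hole of the bracket at the front of the sample carousel and let go, so that it rides on the turning plate. Then gently push the plate round by one of its upright pegs until the stoppered conical flask faces the bracket and the pin drops fully home into the rim notch, and keep leaning on that peg with a steady push of about 10 N (15 N would damage the pin) for one second to prove that the pin holds. Let go and back away, leaving the dishes and the bottle where they are.

Things in the scene. Friction and masses are not known exactly. Their poses are not given: they have to be found in the camera images.
- carousel: Matt grey metal turning plate, 284 mm across, 16 mm thick, top face 46 mm above the bench. Turns without limit both ways about its upright axis against a steady drag of 0.25 N m (2.6 N at a peg); stays where left. Origin: on the axis, level with the top face; its axes turn with it, z up. At the start it is 57 to 180 degrees from home, on either side; the shorter way is best.
- peg (a point): Half-way up one of six equal upright steel push pegs, 10 mm thick, 32 mm tall, 95 mm from the axis and 60 degrees apart (30, 90, 150, 210, 270, 330 degrees counter-clockwise from the plate's x axis; this is the one at 30). Turns with the plate. Clear room between the pegs.
- flask (a point): Centre of the foot of the stoppered conical flask, 46 mm across, 68 mm tall, fixed on the plate 50 mm from the axis on its -x side. Five low capped jars, 37 mm across and 35 mm tall, complete the circle 46 mm from the axis, all fixed.
- notch (a point): Centre of the one rim notch, right outside the flask on the plate's -x side, level with the top face, 125 mm from the axis; turns with the plate. Cut 36 mm wide through the whole thickness, open outwards from 109 mm off the axis. A steel stop shoe on each side, clamped by friction, narrows it by 0 to 9 mm, each set differently every time and not measured: its stop must be felt.
- bush (a point): Centre of the upper mouth of the bracket's guide hole, 84 mm above the bench, 125 mm from the axis at the carousel's front (robot) side. Upright hole 16 mm wide, 2 mm bevel, 28 mm long, in a 34 mm square block whose underside is 10 mm above the plate, carried by a post outside the rim. z up, -x radially outwards. Bracket and base are fixed to the bench.
- ride (a point): Point on the guide hole's axis level with the plate's top face, fixed. The pin drops once the notch, as narrowed, is wholly under it (notch centre within 2 to 11 mm of it, by the shoes), the plate is slow (20 mm/s or less) and no side load nips the pin; if nipped half-way, ease off a little. Once home, the pin stops the plate hard both ways, 1 to 12 mm past the middle, different each time.
- pin_grip (a point): Centre of the index pin's black grip, an upright cylinder 24 mm across, 30 mm tall, grasped by its sides from above. Below it a steel shank 14 mm thick, 58 mm long, bevelled; tip 73 mm below this point. About 90 g; z up along the pin. 78 mm above the bench in the rest; 35 mm above point bush when riding on the plate; 15 mm above it when home, grip down on the bracket.
- rest: Grey plastic block, 55 x 55 x 35 mm, fixed to the bench; the pin stands in the hole 15.5 mm wide and 30 mm deep in its middle. Origin: centre of the underside.
- dish_a: Loose covered glass culture dish, 94 mm across and 16 mm high, to the right. Origin: centre of the underside. Leave alone.
- dish_b: Another such dish, to the left and near. Origin: centre of the underside. Leave alone.
- bottle: Loose capped bottle, 54 mm across, 100 mm tall, to the left and far. Origin: centre of the underside. Leave alone.
There are look-alikes about, which are no part of the job. Of the things like the part that bears pin_grip, leave any that is pink or red; of the rest the smaller one is meant.

How it is judged:
By the outcome, as a careful person would: the job done as asked, in the order asked, and still so for the second after the job is handed in, with the robot touching nothing.
It also fails if it takes over 72 s, if anything falls off the work surface, if the arm or the gripper's body presses on something with over 40 N, if the wrist force passes 120 N, or if a joint passes its speed limit or range.

## Working session

There is one attempt and no reset: what is moved stays moved. The work goes in short steps, Python scripts to look and compute and a tool call to move; the robot and the scene stay as the last step left them, time stands still between calls to the robot, and variables do not carry over. Pictures are saved under pics/ and viewed, at most 10 in all, crops included, and the job is handed in when it is done.

Besides the shell and the picture viewer there is one more tool, called after "Emit:" as a command line: name --argument value ..., lists and objects as JSON in quotes. jog_arm: Moves the arm, as the interface text tells. Its arguments: {"type":"object","properties":{"motion":{"type":"string"},"jaw":{"type":"number"},"grip_force":{"type":"number"}},"required":["motion"]}

```bash
mkdir -p pics; ls; python3 - <<'E'
from workcell import sensors, read_camera, get_calibration, finder
import cv2, numpy as np
o=sensors.get_obs(); print({k:np.round(v,3) for k,v in o.items()})
for n in("top","side"):
    cv2.imwrite(f"pics/{n}0.png",read_camera(n)); c=get_calibration(n); print(n,c)
    for t in("pin_grip","rest","carousel","flask","bush","peg","notch"):
        try: print(t,[(np.round(d["pixel"]),round(d["confidence"],2),int(d["region"].sum())) for d in finder.cut_out(t,n)])
        except Exception as e: print(t,e)
E
```

```text
pics
{'t': np.float64(0.0), 'joint_pos': array([-1.264,  0.088,  1.372,  0.   ,  1.684, -0.103]), 'joint_vel': array([-0.   ,  0.001, -0.001,  0.   ,  0.   , -0.001]), 'tau': array([ 1.0000e-03, -3.4018e+01, -3.0243e+01,  7.2000e-02,  3.3000e-02,
       -0.0000e+00]), 'tcp_pos': array([ 0.219, -0.504,  0.204]), 'orientation': array([-3.139, -0.   ,  0.41 ]), 'wrist_force': array([-0.029,  0.245, -0.594]), 'moment': array([ 0.044, -0.007, -0.012]), 'finger_force': np.float64(0.0), 'finger_gap': np.float64(0.094)}
top {'camera_matrix': array([[439.26461988,   0.        , 314.10111673],
       [  0.        , 439.26461988, 198.99104187],
       [  0.        ,   0.        ,   1.        ]]), 'eye': array([0.45135534, 0.020696  , 1.1370926 ]), 'orientation': array([-3.07869632,  0.00599897, -1.58915419])}
pin_grip [(array([450., 241.]), 0.69, 265), (array([462., 211.]), 0.63, 261), (array([427., 200.]), 0.53, 97), (array([412., 236.]), 0.44, 107)]
rest [(array([417., 204.]), 0.86, 340), (array([420., 135.]), 0.63, 1037)]
carousel [(array([322., 182.]), 0.74, 9909)]
flask [(array([325., 178.]), 0.64, 9896)]
bush [(array([326., 182.]), 0.59, 10259)]
peg [(array([324., 181.]), 0.81, 9693)]
notch [(array([324., 181.]), 0.77, 9828)]
side {'camera_matrix': array([[493.77552681,   0.        , 305.34773733],
       [  0.        , 493.77552681, 194.41981938],
       [  0.        ,   0.        ,   1.        ]]), 'eye': array([0.3357769 , 0.85520594, 0.79391319]), 'orientation': array([-2.26729852,  0.00323172, -2.9177885 ])}
pin_grip [(array([347., 116.]), 0.96, 357), (array([362., 151.]), 0.79, 187), (array([374., 127.]), 0.61, 389), (array([336., 138.]), 0.6, 161)]
rest [(array([334., 155.]), 0.62, 487)]
carousel [(array([292., 208.]), 0.82, 7705)]
flask [(array([291., 206.]), 0.71, 7878)]
bush [(array([296., 205.]), 0.98, 8639)]
peg [(array([290., 203.]), 0.63, 7992)]
notch [(array([289., 208.]), 0.82, 7731)]
```

View pics/top0.png

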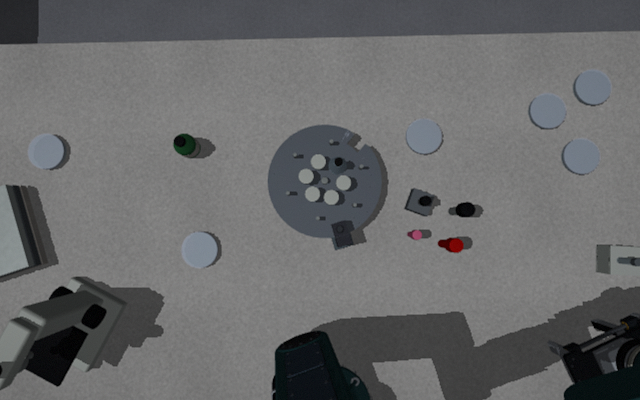

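View pics/side0.png

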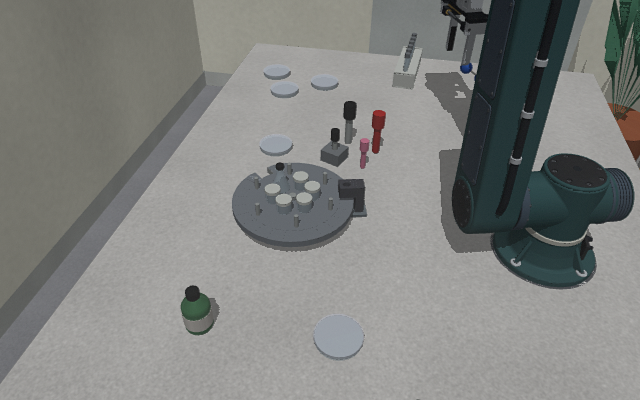

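Candidates for pin_grip in the top view: the small black one in the rest (426,201), a larger black one standing free (465,210), a pink one (416,235) and a red one (455,244). I choose the small black one in the rest and will check it in a crop.

```bash
cat > h.py <<'E'
import numpy as np, cv2
from scipy.spatial.transform import Rotation as R
from workcell import sensors, read_camera, get_calibration, finder
def rays(n,px,c=None):
    c=c or get_calibration(n); K=c["camera_matrix"]
    d=np.c_[np.atleast_2d(px),np.ones(len(np.atleast_2d(px)))]@np.linalg.inv(K).T
    return c["eye"], d@R.from_euler("xyz",c["orientation"]).as_matrix().T
def at_z(n,px,z,c=None):
    e,d=rays(n,px,c); return e+d*((z-e[2])/d[:,2])[:,None]
def proj(n,P,c=None):
    c=c or get_calibration(n); p=(np.atleast_2d(P)-c["eye"])@R.from_euler("xyz",c["orientation"]).as_matrix()
    p=p@c["camera_matrix"].T; return p[:,:2]/p[:,2:]
def tri(obs):
    A=np.zeros((3,3));b=np.zeros(3)
    for n,px in obs:
        e,d=rays(n,[px]);d=d[0]/np.linalg.norm(d[0]);M=np.eye(3)-np.outer(d,d);A+=M;b+=M@e
    return np.linalg.solve(A,b)
E
python3 - <<'E'
from h import *
a=cv2.imread("pics/top0.png"); cv2.imwrite("pics/top_c.png",cv2.resize(a[115:255,260:460],None,fx=4,fy=4,interpolation=cv2.INTER_CUBIC))
print("grip",at_z("top",[(427,200),(426,201)],.09),tri([("top",(427,200)),("side",(335,137))]))
print("disc", at_z("top",[(324,181)],.046), at_z("top",[(344,228)],.084))
E
```

```text
grip [[ 0.50995227 -0.24335222  0.09      ]
 [ 0.50760941 -0.24088973  0.09      ]] [ 0.50995126 -0.25098938  0.06061185]
disc [[5.64687290e-01 4.59813047e-04 4.60000000e-02]] [[ 0.44695107 -0.04441411  0.084     ]]
```

View pics/top_c.png

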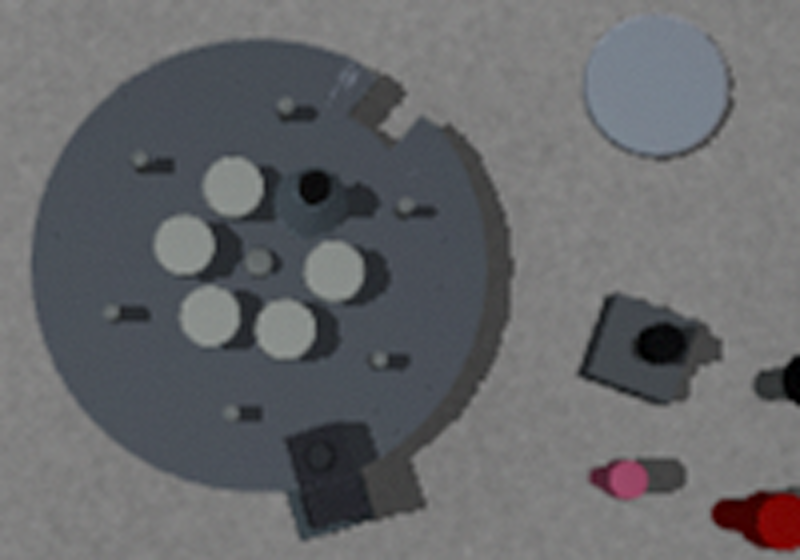

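The crop confirms the smaller black grip in the rest at full px (425,201). The guide hole is at (340,229) and the notch is upper right at about (357,143). The six peg tops read clearly.

```bash
cat >> h.py <<'E'
def go(P,yaw=None):
    o=sensors.get_obs(); M=R.from_euler("xyz",o["orientation"]); s=M.inv().apply(np.array(P)-o["tcp_pos"])
    print("t",round(o["t"],2),"tcp",np.round(o["tcp_pos"],4),"ori",np.round(o["orientation"],3),"shift mm",np.round(s*1e3,1), "turn",None if yaw is None else round(np.degrees(o["orientation"][2]-yaw),1))
E
python3 - <<'E'
from h import *
from scipy.optimize import least_squares
f=lambda p:np.array(p)/4+[260,115]-.375
pk=at_z("top",f([(287,105),(140,158),(112,312),(232,412),(379,360),(405,205)]),.078)[:,:2]
def res(v): 
    a=v[2]+np.arange(6)*np.pi/3
    return (pk-(v[:2]+.095*np.c_[np.cos(a),np.sin(a)])).ravel()
s=least_squares(res,[.565,0,np.arctan2(*(pk[0]-[.565,0])[::-1])]); c=s.x[:2]; print("c",c,"ang",np.degrees(s.x[2]),"res",np.abs(s.fun).max())
print("grip top",at_z("top",f([(660,343)]),.093)," bush",at_z("top",f([(320,456)]),.084))
b=at_z("top",f([(320,456)]),.084)[0,:2]; print("bush r",np.linalg.norm(b-c),"bush ang",np.degrees(np.arctan2(*(b-c)[::-1])))
n=at_z("top",f([(391,112)]),.046)[0,:2]; print("notch",n,"r",np.linalg.norm(n-c),"ang",np.degrees(np.arctan2(*(n-c)[::-1])))
fl=at_z("top",f([(314,187)]),.114)[0,:2]; print("flask ang",np.degrees(np.arctan2(*(fl-c)[::-1])),np.linalg.norm(fl-c))
print("peg angs",np.degrees(np.arctan2(pk[:,1]-c[1],pk[:,0]-c[0])))
for z,q in((0,(457,209)),(0,(442,244)),(0,(411,235))): print("base",at_z("top",[q],z)[0])
for nm,a_,b_ in(("big",(468,210),(350,103)),("red",(458,244),(379,113)),("grip",(425.5,200.5),(335,130))): print(nm,tri([("top",a_),("side",b_)]))
c0=get_calibration("wrist"); o=sensors.get_obs(); M=R.from_euler("xyz",o["orientation"])
print("wrist in tool",M.inv().apply(c0["eye"]-o["tcp_pos"]),(M.inv()*R.from_euler("xyz",c0["orientation"])).as_matrix().round(2),c0["camera_matrix"][0])
go([.508,-.241,.20],-np.pi/2)
E
```

```text
c [ 5.65768072e-01 -1.78723457e-05] ang -11.212843255531354 res 0.000854562046938373
grip top [[ 0.50899712 -0.2369277   0.093     ]]  bush [[ 0.44565196 -0.0339247   0.084     ]]
bush r 0.124810070486056 bush ang -164.23648802249159
notch [ 0.65975118 -0.08511968] r 0.1267877824016634 ang -42.16087641814632
flask ang -40.766335513809054 0.04946247021530607
peg angs [ -11.39549063   48.67534689  109.07352907  168.90963996 -131.57959251
  -70.95690248]
base [ 0.4902421  -0.34266338  0.        ]
base [ 0.40091422 -0.30066193  0.        ]
base [ 0.42543859 -0.22176842  0.        ]
big [ 0.48316339 -0.32805243  0.1245166 ]
red [ 0.40335922 -0.30468057  0.11708691]
grip [ 0.50808598 -0.23989084  0.08981646]
wrist in tool [ 0.08039254  0.00072706 -0.17965078] [[-0.   -0.96 -0.27]
 [ 1.   -0.   -0.  ]
 [ 0.   -0.27  0.96]] [317.52575144   0.         317.83438067]
t 0.8 tcp [ 0.2191 -0.5045  0.2055] ori [3.141 0.    0.41 ] shift mm [ 369.9 -126.6    5.5] turn 113.5
```

Emit:
jog_arm --motion "0.038 -0.013 0.004 0; 0.076 -0.026 0.007 0; 0.114 -0.039 0.010 0; 0.152 -0.052 0.014 0; 0.190 -0.065 0.018 0; 0.228 -0.078 0.022 0; 0.266 -0.091 0.026 0; 0.304 -0.104 0.030 0; 0.340 -0.116 0.034 0; 0.370 -0.1266 0.036 0; 0.370 -0.1266 0.036 0; 0.370 -0.1266 0.036 0" --jaw 0.53

```text
t: 1.8
tcp_pos: [0.5087, -0.2397, 0.169]
orientation: [-3.141, 0.001, 0.413]
wrist_force: [0.2, 0.4, 0.1]
finger_gap: 0.0498
finger_force: 0.0
```

```bash
python3 - <<'E'
from h import *
c=get_calibration("wrist"); im=read_camera("wrist"); cv2.imwrite("pics/w1.png",im)
go([.5085,-.239,.059])
for d in finder.cut_out("pin_grip","wrist"):
    m=d["region"]; ys,xs=np.nonzero(m); print(np.round(d["pixel"]),round(d["confidence"],2),m.sum(),im[m].mean(0).round(),xs.min(),xs.max(),ys.min(),ys.max(), at_z("wrist",[d["pixel"]],.08,c)[0].round(4))
print("predicted grip top px",proj("wrist",[[.5085,-.239,.093],[.5085,-.239,.078]],c))
E
```

```text
t 1.85 tcp [ 0.508  -0.2409  0.1693] ori [3.141e+00 1.000e-03 4.110e-01] shift mm [  1.3  -1.5 110.3] turn None
[403. 258.] 0.96 1011 [31. 29. 28.] 369 425 221 289 [ 0.4907 -0.3345  0.08  ]
[326. 309.] 0.83 1344 [27. 26. 94.] 309 347 271 366 [ 0.412 -0.291  0.08 ]
[315. 197.] 0.76 803 [33. 29. 28.] 303 330 179 216 [ 0.5123 -0.2357  0.08  ]
predicted grip top px [[316.42956659 206.32475958]
 [316.51611551 201.25807689]]
```

View pics/w1.png

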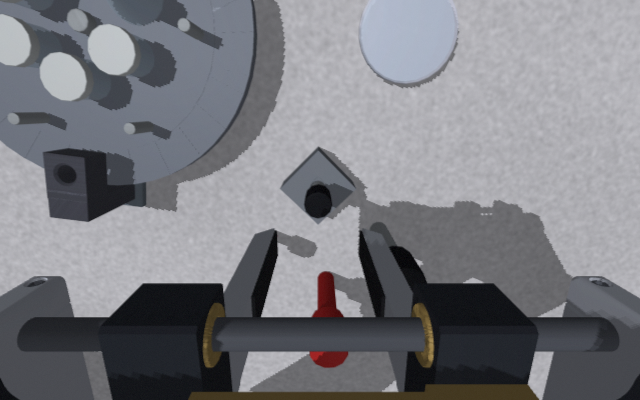

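The wrist view shows the small black grip in the rest at about (318,203), the guide hole at (66,173), and the fingers straddling the line to the pin. I'll refine both from pixels.

```bash
python3 - <<'E'
from h import *
from scipy.optimize import least_squares
c=get_calibration("wrist"); im=cv2.imread("pics/w1.png"); g=im.max(2)
m=np.zeros_like(g); m[160:225,290:345]=(g[160:225,290:345]<60); 
n,l,st,ce=cv2.connectedComponentsWithStats(m); print([ (st[i].tolist(),ce[i].round(1)) for i in range(1,n) if st[i][4]>50])
# silhouette match of grip cylinder, z .063...093, r .012
i=1+np.argmax(st[1:,4]); obs=(l==i)
a=np.linspace(0,2*np.pi,40); 
def hull(x,y):
    P=np.array([[x+.012*np.cos(t),y+.012*np.sin(t),z] for z in(.063,.093) for t in a]); q=cv2.convexHull(proj("wrist",P,c).astype(np.float32))[:,0]; return q
best=max(((lambda q:(lambda k:( (k&obs).sum()/(k|obs).sum(),x,y))(cv2.fillConvexPoly(np.zeros_like(g),np.round(q*16).astype(np.int32),1,shift=4).astype(bool)))(hull(x,y)) for x in np.arange(.500,.518,.001) for y in np.arange(-.248,-.23,.001))); print("best",best)
print("bush",at_z("wrist",[(66,173)],.084,c))
for im2,n2,px in(("top0","top",None),):
    im_=cv2.imread(f"pics/{im2}.png").max(2); sub=im_[192:210,418:436]; print(sub[:, ::1])
E
```

```text
[([305, 184, 28, 34, 743], array([318. , 200.8]))]
best (np.float64(0.8720657276995305), np.float64(0.51), np.float64(-0.241))
bush [[ 0.44755657 -0.03496725  0.084     ]]
[[ 77  77  77  76  74  74  75  73  67  83 112 130 134 133 133 130 132 130]
 [ 77  80  78  78  79  77  77  78  75  74  83  97 115 132 135 131 128 130]
 [ 78  79  78  77  79  78  81  82  78  79  78  75  82 104 106 102 110 129]
 [ 79  77  78  79  81  74  61  59  54  62  75  78  79  78  76  73  81 100]
 [ 79  78  77  65  52  42  23  21  14  22  45  59  67  61  59  60  63  62]
 [ 76  74  52  26   7   8  11  13  10   9   8  21  40  40  41  45  57  64]
 [ 78  60  12   6   6  10  14  11  10  11  11  12  20  38  42  50  61  66]
 [ 62  39   0   8  11  17  15  17  10  15  14  10  13  32  43  54  66  69]
 [ 42  20   6   9  12  13  11  13  14  12  12  12  13  29  47  60  71  68]
 [ 44  16   3   8  13  11  13  12  12  14  16  11   9  25  53  68  68  68]
 [ 42  20   0   8  11  13  13  14  14  14  14  10  18  34  58  70  68  69]
 [ 49  30   7   1   5  11  13  15  14  11  10  14  29  49  60  70  68  68]
 [ 66  52  30   4   3   4  12  10  13  10  16  25  37  52  69  68  66  67]
 [ 76  69  64  50  28  12  19  16  24  30  30  37  43  56  71  67  63  63]
 [ 79  79  80  77  65  57  60  57  62  65  66  62  63  67  68  66  84 106]
 [ 78  78  78  79  78  79  81  80  80  77  79  77  75  72  70  63  97 132]
 [ 78  78  77  76  76  78  78  77  76  79  78  78  73  71  69  77 113 128]
 [ 78  79  78  76  80  78  78  79  77  78  77  75  70  69  86 117 128 125]]
```

Emit:
jog_arm --motion "0.001 0 0.035 0; 0.001 0 0.070 0; 0.001 0 0.090 0; 0.001 0 0.102 0; 0.001 0 0.108 0; 0.001 0 0.108 0"

```text
t: 2.4
tcp_pos: [0.508, -0.2413, 0.0608]
orientation: [-3.141, 0.001, 0.408]
wrist_force: [-0.5, -0.3, 0.5]
finger_gap: 0.0499
finger_force: 0.0
```

Emit:
jog_arm --motion "0 0 0 0; 0 0 0 0; 0 0 0 0; 0 0 0 0; 0 0 0 0" --jaw 0 --grip_force 15

```text
t: 2.82
tcp_pos: [0.5096, -0.2406, 0.0628]
orientation: [3.14, -0.001, 0.41]
wrist_force: [-0.2, 0.5, 3.0]
finger_gap: 0.0236
finger_force: 15.0
```

Emit:
jog_arm --motion "0 0 -0.02 0; 0 0 -0.06 0; 0 0 -0.10 0; 0 0 -0.11 0; 0.006 -0.038 -0.11 0; 0.012 -0.076 -0.11 0; 0.018 -0.110 -0.11 0; 0.0244 -0.14 -0.11 0; 0.0244 -0.15 -0.11 0; 0.0244 -0.15 -0.11 0; 0.0244 -0.15 -0.11 0"

```text
t: 3.73
tcp_pos: [0.4717, -0.0936, 0.1714]
orientation: [3.14, 0.0, 0.411]
wrist_force: [0.1, -0.2, -0.2]
finger_gap: 0.0236
finger_force: 15.0
```

```bash
python3 - <<'E'
from h import *
T=[]
for i in range(3):
    o=sensors.get_obs(); T.append(o["tcp_pos"]); c=get_calibration("wrist"); im=read_camera("wrist"); s=read_camera("side") if i==0 else s
T=np.mean(T,0); print("tcp",T,o["orientation"],o["wrist_force"],o["finger_gap"])
t=read_camera("top")
p=proj("wrist",[[.4465,-.0345,.084]],c)[0]; print("bush pred",p)
q=proj("side",[T+[0,0,.019]])[0]; print("grip side pred",q, proj("side",[T-[0,0,.054]]),"wrist tip pred",proj("wrist",[T-[0,0,.054]],c))
A=cv2.resize(im,None,fx=1,fy=1); x,y=np.clip(q.astype(int),80,None)
B=cv2.resize(s[y-50:y+80,x-80:x+80],None,fx=2.5,fy=2.5)
px,py=int(p[0]),int(p[1]); C=im[max(py-50,0):py+50,max(px-60,0):px+60]; print("crop origin",max(px-60,0),max(py-50,0)); C=cv2.resize(C,(400,int(400*C.shape[0]/C.shape[1])))
cv2.imwrite("pics/w2full.png",im)
H=max(B.shape[0],C.shape[0]); pad=lambda a:cv2.copyMakeBorder(a,0,H-a.shape[0],0,0,0)
cv2.imwrite("pics/w2.png",np.hstack([pad(B),pad(C)])); print(B.shape,C.shape)
E
```

```text
tcp [ 0.4718466  -0.09422404  0.1713247 ] [3.14111144e+00 4.80227488e-04 4.08135147e-01] [-0.53618458 -0.13880187 -0.85638284] 0.02372003853960536
bush pred [242.90432404 202.2139548 ]
grip side pred [340.60205276 128.10435886] [[339.28732479 154.45455478]] wrist tip pred [[316.72365493 214.95104258]]
crop origin 182 152
(325, 400, 3) (333, 400, 3)
```

View pics/w2.png

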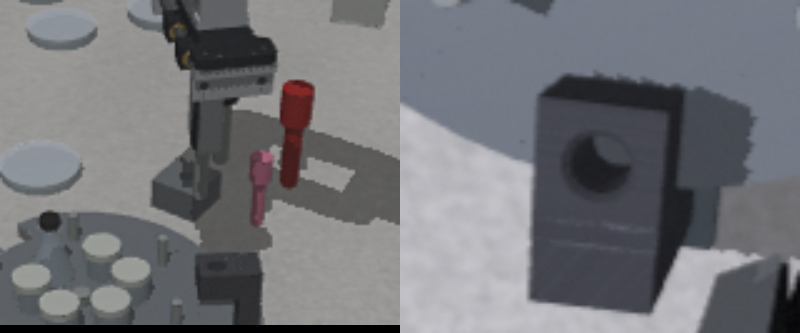

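The left crop (side view) shows the pin held upright. In the right crop (wrist view) the guide hole is at about (597,163), which is full px (241,201).

```bash
python3 - <<'E'
from h import *
c=get_calibration("wrist"); o=sensors.get_obs()
b=at_z("wrist",[(241.1,200.9)],.084,c); print(b)
im=cv2.imread("pics/w2full.png")
cv2.imwrite("pics/w2tip.png",cv2.resize(im[130:290,240:400],None,fx=3.5,fy=3.5,interpolation=cv2.INTER_CUBIC))
T=o["tcp_pos"]; print(T,proj("wrist",[T+[0,0,.034],T+[0,0,.004],T-[0,0,.05]],c))
E
```

```text
[[ 0.44692854 -0.03249     0.084     ]]
[ 0.47185249 -0.09450559  0.17121999] [[316.90130101 271.26275023]
 [317.06352433 246.48612339]
 [317.25838177 216.72523468]]
```

View pics/w2tip.png

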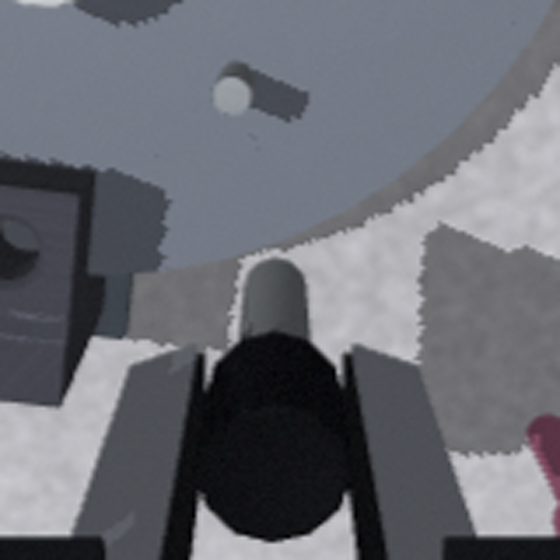

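Emit:
jog_arm --motion "-0.0005 -0.035 0 0; -0.0005 -0.060 0 0; -0.0005 -0.0667 0.0 0; -0.0005 -0.0667 0.012 0; -0.0005 -0.0667 0.022 0; -0.0005 -0.0667 0.027 0; -0.0005 -0.0667 0.030 0; -0.0005 -0.0667 0.030 0"

```text
t: 4.65
tcp_pos: [0.444, -0.033, 0.1397]
orientation: [-3.14, 0.003, 0.409]
wrist_force: [-0.7, -0.5, 0.0]
finger_gap: 0.0238
finger_force: 15.0
```

```bash
python3 - <<'E'
from h import *
c=get_calibration("wrist"); im=read_camera("wrist"); s=read_camera("side"); t=read_camera("top"); o=sensors.get_obs(); print(o["tcp_pos"],o["wrist_force"],o["moment"])
p=proj("wrist",[o["tcp_pos"]-[0,0,.056]],c)[0].astype(int); q=proj("side",[o["tcp_pos"]-[0,0,.056]])[0].astype(int); print(p,q)
A=cv2.resize(im[p[1]-60:p[1]+60,p[0]-60:p[0]+60],(400,400),interpolation=cv2.INTER_CUBIC);B=cv2.resize(s[q[1]-30:q[1]+30,q[0]-30:q[0]+30],(400,400),interpolation=cv2.INTER_CUBIC)
cv2.imwrite("pics/w3.png",np.hstack([A,B]))
E
```

```text
[ 0.4448956  -0.03273674  0.14159117] [-0.15193215  1.61881181 -1.45164771] [-0.03073187  0.04431855 -0.0097262 ]
[317 213] [345 182]
```

View pics/w3.png

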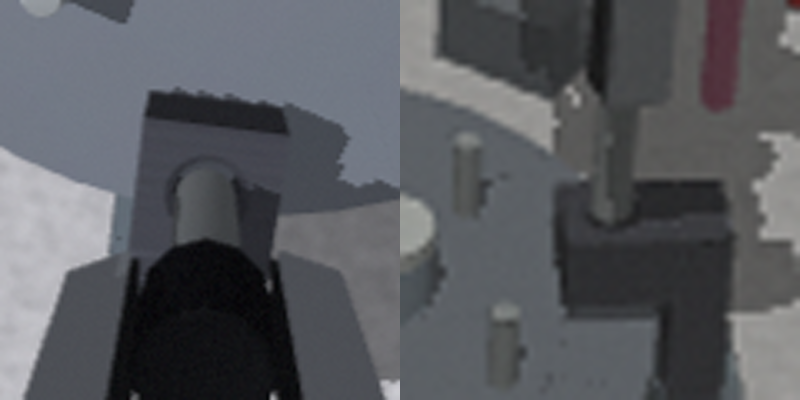

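The tip sits in the mouth of the hole, centred to within about 1 mm. I'll lower it gently.

Emit:
jog_arm --motion "0 0 0.003 0; 0 0 0.006 0; 0 0 0.009 0; 0 0 0.012 0; 0 0 0.015 0"

```text
t: 5.22
tcp_pos: [0.4445, -0.0323, 0.1261]
orientation: [3.141, 0.0, 0.41]
wrist_force: [-0.1, 0.2, -0.5]
finger_gap: 0.0235
finger_force: 15.0
```

Emit:
jog_arm --motion "0 0 0.005 0; 0 0 0.010 0; 0 0 0.015 0; 0 0 0.019 0; 0 0 0.021 0; 0 0 0.021 0"

```text
t: 5.72
tcp_pos: [0.4442, -0.0322, 0.1047]
orientation: [-3.141, 0.001, 0.41]
wrist_force: [-0.3, 0.1, -0.7]
finger_gap: 0.0236
finger_force: 15.0
```

Emit:
jog_arm --motion "0 0 0.001 0; 0 0 0.001 0; 0 0 0.001 0; 0 0 0.001 0" --jaw 0.53

```text
t: 6.05
tcp_pos: [0.4449, -0.0323, 0.1049]
orientation: [3.141, -0.001, 0.41]
wrist_force: [0.4, -0.7, 0.0]
finger_gap: 0.0468
finger_force: 0.0
```

Emit:
jog_arm --motion "0 0 -0.010 0; 0 0 -0.040 0; 0 0 -0.080 0; 0 0 -0.080 0"

```text
t: 6.38
tcp_pos: [0.4486, -0.033, 0.1935]
orientation: [3.133, -0.013, 0.41]
wrist_force: [1.4, -0.4, 0.6]
finger_gap: 0.0499
finger_force: 0.0
```

```bash
python3 - <<'E'
from h import *
o=sensors.get_obs(); s=read_camera("side")
b=np.array([.4466,-.034])
for h in(.119,.099): print(h,proj("side",[[*b,h+.015],[*b,h]]))
q=proj("side",[[*b,.119]])[0].astype(int); g=s[q[1]-25:q[1]+40,q[0]-25:q[0]+25].max(2)
m=(g<35).astype(np.uint8); n,l,st,ce=cv2.connectedComponentsWithStats(m); print([(st[i].tolist(),(ce[i]+q-25).round(1)) for i in range(1,n) if st[i][4]>20])
cv2.imwrite("pics/s4.png",s)
# push plan
c=np.array([.56577,0.]); a0=np.radians(48.8)
for back in (.020,):  # tangential gap of tool centre behind peg centre (ccw side)
    P=c+.095*np.array([np.cos(a0),np.sin(a0)])+back*np.array([-np.sin(a0),np.cos(a0)]); print(P)
    go([*P,.10],np.radians(138.8)); go([*P,.058],np.radians(138.8))
E
```

```text
0.119 [[346.1223797  164.97397377]
 [345.79245953 170.31525166]]
0.099 [[345.68374604 172.07528039]
 [345.36131012 177.29539117]]
[([22, 19, 10, 16, 131], array([346.8, 171.6]))]
[0.6132972  0.08465321]
t 6.43 tcp [ 0.4476 -0.0328  0.1905] ori [ 3.135 -0.009  0.41 ] shift mm [197.9 -42.3  92. ] turn -115.3
t 6.43 tcp [ 0.4476 -0.0328  0.1905] ori [ 3.135 -0.009  0.41 ] shift mm [197.5 -42.6 134. ] turn -115.3
```

Emit:
jog_arm --motion "0.02 -0.004 0 -7; 0.04 -0.008 0 -14; 0.06 -0.012 0 -21; 0.08 -0.016 0 -28; 0.10 -0.020 0 -35; 0.12 -0.024 0 -42; 0.14 -0.028 0 -49; 0.16 -0.032 0 -56; 0.18 -0.038 0 -63; 0.198 -0.042 0 -70; 0.198 -0.042 0 -77; 0.198 -0.042 0 -84" --jaw 0 --grip_force 20

```text
t: 7.43
tcp_pos: [0.6097, 0.0859, 0.1831]
orientation: [-3.14, -0.001, 1.883]
wrist_force: [0.3, -0.1, -0.2]
finger_gap: 0.0
finger_force: 0.0
```

Emit:
jog_arm --motion "0 0 0.02 -7; 0 0 0.03 -14; 0 0 0.04 -21; 0 0 0.05 -28; 0 0 0.05 -31; 0 0 0.05 -31; 0 0 0.05 -31"

```text
t: 8.02
tcp_pos: [0.6092, 0.0851, 0.134]
orientation: [-3.141, -0.001, 2.415]
wrist_force: [-0.0, 0.0, -0.7]
finger_gap: 0.0004
finger_force: 0.0
```

```bash
python3 - <<'E'
from h import *
from scipy.optimize import least_squares
c=np.array([.56577,0.]); a0=np.radians(48.8)
P=c+.095*np.array([np.cos(a0),np.sin(a0)])+.020*np.array([-np.sin(a0),np.cos(a0)])
go([*P,.058],np.radians(138.8)); o=sensors.get_obs(); print(o["wrist_force"],o["joint_pos"].round(2))
cal=get_calibration("wrist"); im=read_camera("wrist"); cv2.imwrite("pics/w5.png",im)
pk=[*(c+.095*np.array([np.cos(a0),np.sin(a0)])),.078]
print("peg px",proj("wrist",[pk],cal))
E
```

```text
t 8.02 tcp [0.6092 0.0851 0.134 ] ori [-3.141e+00 -1.000e-03  2.415e+00] shift mm [-3.4  2.4 76. ] turn -0.4
[-0.03923959  0.04795483 -0.69914481] [ 0.05  0.26  1.32 -0.    1.57 -0.8 ]
peg px [[320.5393208  239.89237502]]
```

View pics/w5.png

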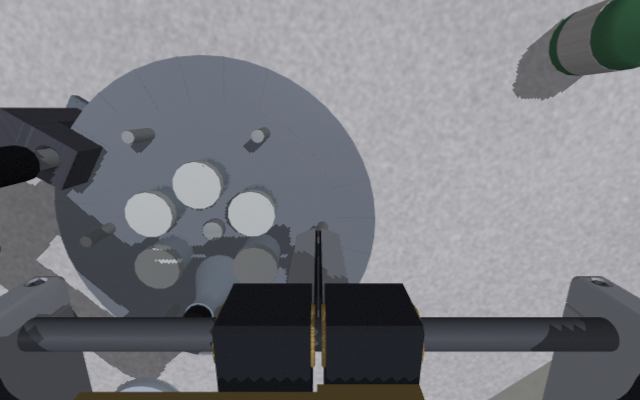

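The wrist view shows the shut fingers at (318,235), the pin in the bracket at the left edge, and peg tops at about (128,137), (258,135), (84,240) and just ahead of the fingertips at (321,226). I'll check these against the plate fit.

```bash
python3 - <<'E'
from h import *
cal=get_calibration("wrist"); c=np.array([.56577,0.])
for k in range(6):
    a=np.radians(48.8+60*k); p=[*(c+.095*np.array([np.cos(a),np.sin(a)]))]; print(48.8+60*k,proj("wrist",[[*p,.078],[*p,.046]],cal).round(0).tolist())
print(proj("wrist",[[*c,.06]],cal)); o=sensors.get_obs(); print("tip",proj("wrist",[o["tcp_pos"]],cal), cal["eye"])
E
```

```text
48.8 [[320.0, 239.0], [320.0, 225.0]]
108.8 [[255.0, 136.0], [262.0, 133.0]]
168.8 [[125.0, 137.0], [148.0, 134.0]]
228.8 [[84.0, 241.0], [109.0, 227.0]]
288.8 [[158.0, 328.0], [174.0, 306.0]]
348.8 [[266.0, 327.0], [272.0, 305.0]]
[[209.39687919 231.8965437 ]]
tip [[317.10566366 240.96054917]] [0.55157971 0.13756381 0.31416447]
```

Emit:
jog_arm --motion "-0.001 0.0024 0.02 0; -0.002 0.0024 0.04 0; -0.002 0.0024 0.06 0; -0.002 0.0024 0.07 0; -0.002 0.0024 0.074 0; -0.002 0.0024 0.074 0"

```text
t: 8.57
tcp_pos: [0.612, 0.0856, 0.0597]
orientation: [-3.14, -0.001, 2.416]
wrist_force: [0.0, -0.2, 0.3]
finger_gap: 0.0005
finger_force: 0.0
```

```bash
cat > plan.py <<'E'
# prints rows along the arc: tool centre 'back' behind the peg; from peg angle a (deg) by steps
from h import *
import sys
c=np.array([.56577,0.])
def pose(phi,rho): # tool azimuth
    return c+rho*np.array([np.cos(phi),np.sin(phi)])
def plan(step,n,rho=None,rot=True):
    o=sensors.get_obs(); T=o["tcp_pos"]; M=R.from_euler("xyz",o["orientation"]); v=T[:2]-c; phi=np.arctan2(v[1],v[0]); r=np.hypot(*v)
    print("t",round(o["t"],2),"z",T[2].round(4),"phi",np.degrees(phi).round(2),"r",r.round(4),"yaw-phi",(np.degrees(o["orientation"][2]-phi)).round(2),"F",o["wrist_force"].round(2),"Ftan",round(float(o["wrist_force"][:2]@[-np.sin(phi),np.cos(phi)]),2))
    rows=[]
    for i in range(1,n+1):
        f=phi-np.radians(step*i); rr=rho or r; p=np.array([*pose(f,rr),T[2]]); s=M.inv().apply(p-T); rows.append(f"{s[0]:.4f} {s[1]:.4f} 0 {step*i if rot else 0:.1f}")
    print("; ".join(rows))
E
python3 -c "
from plan import *
plan(2.5,12,.0965)"
```

```text
t 8.57 z 0.0597 phi 61.62 r 0.0973 yaw-phi 76.83 F [ 0.01 -0.25  0.33] Ftan -0.13
-0.0043 0.0001 0 2.5; -0.0085 0.0008 0 5.0; -0.0126 0.0013 0 7.5; -0.0168 0.0016 0 10.0; -0.0210 0.0018 0 12.5; -0.0252 0.0017 0 15.0; -0.0295 0.0015 0 17.5; -0.0336 0.0011 0 20.0; -0.0378 0.0005 0 22.5; -0.0420 -0.0003 0 25.0; -0.0461 -0.0012 0 27.5; -0.0501 -0.0024 0 30.0
```

Emit:
jog_arm --motion "-0.0043 0.0001 0 0; -0.0085 0.0008 0 0; -0.0126 0.0013 0 2.5; -0.0168 0.0016 0 5; -0.0210 0.0018 0 7.5; -0.0252 0.0017 0 10; -0.0295 0.0015 0 12.5; -0.0336 0.0011 0 15; -0.0378 0.0005 0 17.5; -0.0420 -0.0003 0 20; -0.0461 -0.0012 0 22.5; -0.0501 -0.0024 0 25"

```text
t: 9.57
tcp_pos: [0.648, 0.051, 0.0618]
orientation: [-3.141, -0.002, 1.978]
wrist_force: [-5.3, 1.7, 1.3]
finger_gap: 0.0004
finger_force: 2.1
```

```bash
python3 -c "
from plan import *
plan(2.5,12,.096)"
```

```text
t 9.57 z 0.0618 phi 31.81 r 0.0968 yaw-phi 81.55 F [-5.27  1.68  1.27] Ftan 4.2
-0.0043 -0.0002 0 2.5; -0.0084 0.0001 0 5.0; -0.0126 0.0003 0 7.5; -0.0168 0.0002 0 10.0; -0.0210 0.0000 0 12.5; -0.0252 -0.0003 0 15.0; -0.0293 -0.0009 0 17.5; -0.0334 -0.0017 0 20.0; -0.0375 -0.0026 0 22.5; -0.0416 -0.0037 0 25.0; -0.0456 -0.0050 0 27.5; -0.0495 -0.0064 0 30.0
```

Emit:
jog_arm --motion "-0.0043 -0.0002 0 2.5; -0.0084 0.0001 0 5; -0.0126 0.0003 0 7.5; -0.0168 0.0002 0 10; -0.0210 0 0 12.5; -0.0252 -0.0003 0 15; -0.0293 -0.0009 0 17.5; -0.0334 -0.0017 0 20; -0.0375 -0.0026 0 22.5; -0.0416 -0.0037 0 25; -0.0456 -0.0050 0 27.5; -0.0495 -0.0064 0 30"

```text
t: 10.57
tcp_pos: [0.662, 0.004, 0.0619]
orientation: [-3.14, -0.003, 1.455]
wrist_force: [-3.1, 3.8, 1.1]
finger_gap: 0.0004
finger_force: 2.2
```

```bash
python3 -c "
from plan import *
plan(2.5,12,.096)"
```

```text
t 10.57 z 0.0619 phi 2.37 r 0.0963 yaw-phi 81.01 F [-3.12  3.77  1.07] Ftan 3.89
-0.0042 0.0003 0 2.5; -0.0084 0.0007 0 5.0; -0.0125 0.0009 0 7.5; -0.0167 0.0009 0 10.0; -0.0209 0.0007 0 12.5; -0.0251 0.0004 0 15.0; -0.0293 -0.0002 0 17.5; -0.0334 -0.0009 0 20.0; -0.0375 -0.0018 0 22.5; -0.0415 -0.0028 0 25.0; -0.0455 -0.0041 0 27.5; -0.0495 -0.0055 0 30.0
```

Emit:
jog_arm --motion "-0.0042 0.0003 0 2.5; -0.0084 0.0007 0 5; -0.0125 0.0009 0 7.5; -0.0167 0.0009 0 10; -0.0209 0.0007 0 12.5; -0.0251 0.0004 0 15; -0.0293 -0.0002 0 17.5; -0.0334 -0.0009 0 20; -0.0375 -0.0018 0 22.5; -0.0415 -0.0028 0 25; -0.0455 -0.0041 0 27.5; -0.0495 -0.0055 0 30"

```text
t: 11.57
tcp_pos: [0.6518, -0.044, 0.0618]
orientation: [-3.14, -0.004, 0.932]
wrist_force: [-0.6, 4.9, -0.6]
finger_gap: 0.0006
finger_force: 1.9
```

```bash
python3 -c "
from plan import *
plan(2,12,.0957)
t=read_camera('top'); cv2.imwrite('pics/top6.png',cv2.resize(t[115:255,255:395],None,fx=4,fy=4,interpolation=cv2.INTER_CUBIC))"
```

```text
t 11.57 z 0.0618 phi -27.09 r 0.0966 yaw-phi 80.49 F [-0.56  4.89 -0.62] Ftan 4.09
-0.0035 -0.0004 0 2.0; -0.0068 -0.0000 0 4.0; -0.0101 0.0002 0 6.0; -0.0134 0.0004 0 8.0; -0.0168 0.0004 0 10.0; -0.0201 0.0003 0 12.0; -0.0235 0.0001 0 14.0; -0.0268 -0.0002 0 16.0; -0.0301 -0.0006 0 18.0; -0.0334 -0.0012 0 20.0; -0.0367 -0.0019 0 22.0; -0.0399 -0.0026 0 24.0
```

View pics/top6.png

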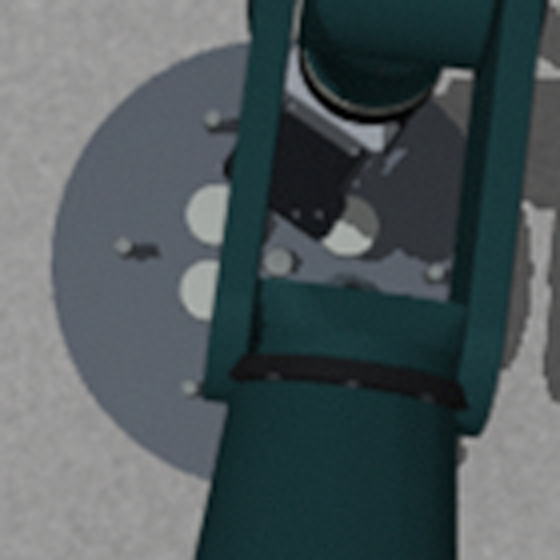

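The top view shows peg tops at crop (213,118), (123,246), (190,388) and (435,271), with the arm over the rest. I'll fit the plate angle from them.

```bash
python3 -c "
from plan import *
p=at_z('top',np.array([(213,118),(123,246),(190,388),(435,271)])/4+[255,115]-.375,.078)[:,:2]-c
a=np.degrees(np.arctan2(p[:,1],p[:,0])); print(a,np.hypot(*p.T), 'peg0 mod60',(a%60))
c5=get_calibration('side'); print(proj('side',[[.4466,-.034,.119]]))"
```

```text
[ 23.99998647  84.41029087 144.53983385 -95.7968365 ] [0.09472029 0.09489905 0.09526238 0.09462408] peg0 mod60 [23.99998647 24.41029087 24.53983385 24.2031635 ]
[[345.79245953 170.31525166]]
```

Emit:
jog_arm --motion "-0.0035 -0.0004 0 2; -0.0068 0 0 4; -0.0101 0.0002 0 6; -0.0134 0.0004 0 8; -0.0168 0.0004 0 10; -0.0201 0.0003 0 12; -0.0235 0.0001 0 14; -0.0268 -0.0002 0 16; -0.0301 -0.0006 0 18; -0.0334 -0.0012 0 20; -0.0367 -0.0019 0 22; -0.0399 -0.0026 0 24"

```text
t: 12.62
tcp_pos: [0.6271, -0.0753, 0.0619]
orientation: [3.141, -0.005, 0.514]
wrist_force: [2.5, 4.1, -0.5]
finger_gap: 0.0007
finger_force: 1.7
```

```bash
cat >> plan.py <<'E'
def pin():
    s=read_camera("side")[145:210,320:372].max(2); m=(s<35).astype(np.uint8)
    n,l,st,ce=cv2.connectedComponentsWithStats(m); print("pin(riding y~171.6)",[(st[i].tolist(),(ce[i]+[320,145]).round(1).tolist()) for i in range(1,n) if st[i][4]>20])
E
python3 -c "
from plan import *
pin();plan(.7,12,.0958)"
```

```text
pin(riding y~171.6) [([23, 18, 9, 15, 113], [346.8, 170.4])]
t 12.67 z 0.062 phi -51.3 r 0.0974 yaw-phi 80.66 F [1.97 2.49 0.38] Ftan 3.09
-0.0014 -0.0014 0 0.7; -0.0026 -0.0013 0 1.4; -0.0037 -0.0011 0 2.1; -0.0049 -0.0010 0 2.8; -0.0061 -0.0008 0 3.5; -0.0072 -0.0007 0 4.2; -0.0084 -0.0006 0 4.9; -0.0096 -0.0005 0 5.6; -0.0107 -0.0005 0 6.3; -0.0119 -0.0004 0 7.0; -0.0131 -0.0004 0 7.7; -0.0142 -0.0003 0 8.4
```

Emit:
jog_arm --motion "-0.0012 -0.0002 0 0.7; -0.0024 -0.0004 0 1.4; -0.0036 -0.0005 0 2.1; -0.0048 -0.0006 0 2.8; -0.0060 -0.0006 0 3.5; -0.0072 -0.0006 0 4.2; -0.0084 -0.0006 0 4.9; -0.0096 -0.0005 0 5.6; -0.0107 -0.0005 0 6.3; -0.0119 -0.0004 0 7.0"

```text
t: 13.5
tcp_pos: [0.6144, -0.0818, 0.0603]
orientation: [-3.141, 0.001, 0.391]
wrist_force: [2.3, 1.3, 1.6]
finger_gap: 0.0005
finger_force: 1.5
```

```bash
python3 -c "
from plan import *
pin();plan(.4,12,.096)"
```

```text
pin(riding y~171.6) [([22, 18, 10, 16, 124], [346.4, 170.5])]
t 13.55 z 0.0603 phi -59.41 r 0.0951 yaw-phi 81.8 F [2.11 0.75 3.04] Ftan 2.19
-0.0005 0.0009 0 0.4; -0.0012 0.0010 0 0.8; -0.0019 0.0011 0 1.2; -0.0025 0.0012 0 1.6; -0.0032 0.0013 0 2.0; -0.0039 0.0013 0 2.4; -0.0045 0.0014 0 2.8; -0.0052 0.0015 0 3.2; -0.0059 0.0015 0 3.6; -0.0065 0.0016 0 4.0; -0.0072 0.0016 0 4.4; -0.0079 0.0017 0 4.8
```

Emit:
jog_arm --motion "-0.0007 0.0001 0 0.4; -0.0014 0.0002 0 0.8; -0.0020 0.0003 0 1.2; -0.0027 0.0004 0 1.6; -0.0034 0.0004 0 2.0; -0.0041 0.0005 0 2.4; -0.0047 0.0005 0 2.8; -0.0054 0.0006 0 3.2; -0.0061 0.0006 0 3.6; -0.0067 0.0007 0 4.0"

```text
t: 14.38
tcp_pos: [0.6087, -0.085, 0.0603]
orientation: [-3.141, 0.0, 0.322]
wrist_force: [1.8, 2.9, 1.8]
finger_gap: 0.0002
finger_force: 1.4
```

```bash
python3 -c "
from plan import *
pin();plan(.4,12,.096)"
```

```text
pin(riding y~171.6) [([22, 26, 10, 16, 117], [346.3, 178.9])]
t 14.43 z 0.0603 phi -63.29 r 0.0952 yaw-phi 81.72 F [1.83 1.92 1.72] Ftan 2.5
-0.0005 0.0009 0 0.4; -0.0012 0.0010 0 0.8; -0.0019 0.0011 0 1.2; -0.0025 0.0011 0 1.6; -0.0032 0.0012 0 2.0; -0.0039 0.0013 0 2.4; -0.0045 0.0014 0 2.8; -0.0052 0.0014 0 3.2; -0.0059 0.0015 0 3.6; -0.0065 0.0015 0 4.0; -0.0072 0.0016 0 4.4; -0.0079 0.0016 0 4.8
```

The pin has dropped: its grip moved from side-view row 170.5 to 178.9, which is the home height. Now I'll creep on to the stop.

Emit:
jog_arm --motion "-0.0005 0.0001 0 0.3; -0.0010 0.0001 0 0.6; -0.0015 0.0002 0 0.9; -0.0020 0.0002 0 1.2; -0.0025 0.0003 0 1.5; -0.0025 0.0003 0 1.5"

```text
t: 14.93
tcp_pos: [0.6064, -0.0861, 0.0603]
orientation: [-3.141, 0.0, 0.296]
wrist_force: [2.2, 1.5, 0.7]
finger_gap: 0.0007
finger_force: 1.3
```

Emit:
jog_arm --motion "-0.0003 0 0 0.2; -0.0006 0.0001 0 0.4; -0.0009 0.0001 0 0.6; -0.0009 0.0001 0 0.6"

```text
t: 15.27
tcp_pos: [0.6056, -0.0865, 0.0603]
orientation: [-3.141, 0.0, 0.286]
wrist_force: [2.0, 2.9, 0.4]
finger_gap: 0.0008
finger_force: 1.4
```

Emit:
jog_arm --motion "-0.0003 0 0 0.2; -0.0006 0.0001 0 0.4; -0.0009 0.0001 0 0.6; -0.0009 0.0001 0 0.6"

```text
t: 15.6
tcp_pos: [0.6048, -0.0869, 0.0604]
orientation: [-3.142, 0.0, 0.275]
wrist_force: [1.6, 2.2, -0.2]
finger_gap: 0.0004
finger_force: 1.4
```

Emit:
jog_arm --motion "-0.0003 0 0 0.2; -0.0006 0.0001 0 0.4; -0.0009 0.0001 0 0.6; -0.0009 0.0001 0 0.6"

```text
t: 15.93
tcp_pos: [0.604, -0.0873, 0.0604]
orientation: [-3.142, 0.0, 0.265]
wrist_force: [1.1, 2.7, -0.1]
finger_gap: 0.0005
finger_force: 1.4
```

Emit:
jog_arm --motion "-0.0003 0 0 0.2; -0.0006 0.0001 0 0.4; -0.0009 0.0001 0 0.5; -0.0009 0.0001 0 0.5"

```text
t: 16.27
tcp_pos: [0.6031, -0.0876, 0.0604]
orientation: [-3.142, 0.0, 0.256]
wrist_force: [1.7, 2.4, -1.0]
finger_gap: 0.0006
finger_force: 1.4
```

Emit:
jog_arm --motion "-0.0003 0 0 0.2; -0.0006 0.0001 0 0.4; -0.0009 0.0001 0 0.5; -0.0009 0.0001 0 0.5"

```text
t: 16.6
tcp_pos: [0.6023, -0.088, 0.0604]
orientation: [3.142, 0.0, 0.247]
wrist_force: [2.0, 3.3, -1.0]
finger_gap: 0.0007
finger_force: 1.4
```

```bash
python3 -c "
from plan import *
pin();plan(.4,1,.096)"
```

```text
pin(riding y~171.6) [([22, 26, 10, 16, 116], [346.2, 178.9])]
t 16.65 z 0.0604 phi -67.44 r 0.0952 yaw-phi 81.62 F [ 1.97  3.02 -0.8 ] Ftan 2.98
-0.0006 0.0009 0 0.4
```

Emit:
jog_arm --motion "-0.0003 0 0 0.2; -0.0006 0.0001 0 0.3; -0.0008 0.0001 0 0.5; -0.0008 0.0001 0 0.5"

```text
t: 16.98
tcp_pos: [0.6016, -0.0883, 0.0604]
orientation: [3.141, 0.0, 0.239]
wrist_force: [1.4, 3.0, -1.5]
finger_gap: 0.0004
finger_force: 1.4
```

Emit:
jog_arm --motion "-0.0003 0 0 0.2; -0.0006 0.0001 0 0.3; -0.0008 0.0001 0 0.5; -0.0008 0.0001 0 0.5"

```text
t: 17.32
tcp_pos: [0.6008, -0.0885, 0.0604]
orientation: [3.141, 0.0, 0.23]
wrist_force: [2.8, 3.1, -1.6]
finger_gap: 0.0007
finger_force: 1.4
```

Emit:
jog_arm --motion "-0.0003 0 0 0.2; -0.0006 0.0001 0 0.3; -0.0008 0.0001 0 0.5; -0.0008 0.0001 0 0.5"

```text
t: 17.65
tcp_pos: [0.6001, -0.0888, 0.0604]
orientation: [3.141, 0.0, 0.221]
wrist_force: [1.8, 2.4, -2.1]
finger_gap: 0.0006
finger_force: 1.4
```

Emit:
jog_arm --motion "-0.0003 0 0 0.2; -0.0006 0.0001 0 0.3; -0.0008 0.0001 0 0.5; -0.0008 0.0001 0 0.5"

```text
t: 17.98
tcp_pos: [0.5993, -0.0891, 0.0604]
orientation: [3.141, 0.0, 0.212]
wrist_force: [1.4, 3.0, -1.1]
finger_gap: 0.0004
finger_force: 1.4
```

Emit:
jog_arm --motion "-0.0003 0 0 0.2; -0.0006 0.0001 0 0.4; -0.0006 0.0001 0 0.4"

```text
t: 18.23
tcp_pos: [0.5988, -0.0894, 0.0605]
orientation: [3.141, 0.0, 0.205]
wrist_force: [1.8, 2.0, -2.7]
finger_gap: 0.0005
finger_force: 1.4
```

Emit:
jog_arm --motion "-0.0003 0 0 0.2; -0.0006 0.0001 0 0.4; -0.0006 0.0001 0 0.4"

```text
t: 18.48
tcp_pos: [0.5982, -0.0896, 0.0605]
orientation: [3.141, 0.0, 0.198]
wrist_force: [1.8, 3.0, -1.7]
finger_gap: 0.0002
finger_force: 1.4
```

Emit:
jog_arm --motion "-0.0003 0 0 0.2; -0.0006 0.0001 0 0.4; -0.0006 0.0001 0 0.4"

```text
t: 18.73
tcp_pos: [0.5977, -0.0897, 0.0605]
orientation: [3.141, 0.0, 0.191]
wrist_force: [2.3, 2.1, -2.0]
finger_gap: 0.0004
finger_force: 1.4
```

Emit:
jog_arm --motion "-0.0003 0 0 0.2; -0.0006 0.0001 0 0.4; -0.0006 0.0001 0 0.4"

```text
t: 18.98
tcp_pos: [0.5972, -0.09, 0.0605]
orientation: [3.141, -0.0, 0.184]
wrist_force: [2.2, 1.8, -2.7]
finger_gap: 0.0005
finger_force: 1.6
```

```bash
python3 -c "
from plan import *
pin();plan(.4,1,.096)"
```

```text
pin(riding y~171.6) [([22, 26, 10, 15, 116], [346.3, 178.6])]
t 19.03 z 0.0605 phi -70.76 r 0.0953 yaw-phi 81.33 F [ 2.1   2.36 -2.22] Ftan 2.76
-0.0006 0.0008 0 0.4
```

Emit:
jog_arm --motion "-0.0003 0 0 0.2; -0.0006 0.0001 0 0.4; -0.0006 0.0001 0 0.4"

```text
t: 19.28
tcp_pos: [0.5968, -0.0901, 0.0605]
orientation: [3.141, -0.001, 0.177]
wrist_force: [3.1, 1.5, -3.4]
finger_gap: 0.0004
finger_force: 2.0
```

Emit:
jog_arm --motion "-0.0003 0 0 0.2; -0.0006 0.0001 0 0.4; -0.0006 0.0001 0 0.4"

```text
t: 19.53
tcp_pos: [0.5966, -0.0902, 0.0606]
orientation: [3.141, -0.002, 0.17]
wrist_force: [4.8, 1.5, -3.4]
finger_gap: 0.0003
finger_force: 2.7
```

Force is rising, so the stop is reached (about 3 N/mm). I'll bring the push up to about 10 N.

Emit:
jog_arm --motion "-0.0003 0 0 0; -0.0006 0 0 0; -0.0009 0 0 0; -0.0009 0 0 0"

```text
t: 19.87
tcp_pos: [0.5965, -0.0902, 0.0606]
orientation: [3.141, -0.003, 0.171]
wrist_force: [5.7, 2.9, -4.4]
finger_gap: 0.0005
finger_force: 3.5
```

Emit:
jog_arm --motion "-0.0003 0 0 0; -0.0006 0 0 0; -0.0009 0 0 0; -0.0009 0 0 0"

```text
t: 20.2
tcp_pos: [0.5964, -0.0903, 0.0607]
orientation: [3.141, -0.005, 0.171]
wrist_force: [7.9, 2.9, -5.6]
finger_gap: 0.001
finger_force: 4.4
```

Emit:
jog_arm --motion "-0.0003 0 0 0; -0.0006 0 0 0; -0.0007 0 0 0; -0.0007 0 0 0; -0.0007 0 0 0"

```text
t: 20.62
tcp_pos: [0.5963, -0.0902, 0.0607]
orientation: [3.141, -0.006, 0.171]
wrist_force: [9.8, 3.3, -6.2]
finger_gap: 0.0006
finger_force: 5.0
```

```bash
python3 -c "
from plan import *
for i in range(3): pin();plan(.4,1,.096)"
```

```text
pin(riding y~171.6) [([22, 26, 10, 15, 123], [346.3, 178.4])]
t 20.67 z 0.0606 phi -71.33 r 0.0953 yaw-phi 81.11 F [ 9.35  3.6  -5.42] Ftan 10.01
-0.0005 0.0008 0 0.4
pin(riding y~171.6) [([22, 26, 10, 15, 118], [346.2, 178.5])]
t 20.72 z 0.0606 phi -71.33 r 0.0953 yaw-phi 81.12 F [ 9.29  3.74 -6.36] Ftan 10.0
-0.0005 0.0008 0 0.4
pin(riding y~171.6) [([22, 26, 10, 15, 119], [346.3, 178.5])]
t 20.77 z 0.0607 phi -71.33 r 0.0953 yaw-phi 81.11 F [ 9.35  3.24 -5.78] Ftan 9.89
-0.0006 0.0008 0 0.4
```

Emit:
jog_arm --motion "0 0 0 0; 0 0 0 0; 0 0 0 0; 0 0 0 0; 0 0 0 0; 0 0 0 0; 0 0 0 0; 0 0 0 0; 0 0 0 0; 0 0 0 0; 0 0 0 0; 0 0 0 0"

```text
t: 21.77
tcp_pos: [0.5963, -0.0903, 0.0607]
orientation: [3.141, -0.006, 0.171]
wrist_force: [10.1, 2.6, -6.3]
finger_gap: 0.0002
finger_force: 5.0
```

Emit:
jog_arm --motion "0 0 0 0; 0 0 0 0; 0 0 0 0; 0 0 0 0"

```text
t: 22.1
tcp_pos: [0.5963, -0.0903, 0.0607]
orientation: [3.141, -0.006, 0.171]
wrist_force: [9.9, 3.3, -6.2]
finger_gap: 0.0003
finger_force: 5.0
```

Emit:
jog_arm --motion "0.001 0 0 0; 0.003 0 0 0; 0.006 0 0 0; 0.010 0 0 0; 0.010 0 -0.02 0; 0.010 0 -0.06 0; 0.010 0 -0.10 0; 0.010 0 -0.12 0; 0.010 0 -0.12 0; 0.010 0 -0.12 0"

```text
t: 22.93
tcp_pos: [0.6039, -0.0899, 0.1827]
orientation: [3.139, -0.003, 0.17]
wrist_force: [-0.4, 0.7, -0.1]
finger_gap: 0.0006
finger_force: 0.0
```

```bash
python3 -c "
from plan import *
pin();plan(.4,1,.096)
s=read_camera('side'); cv2.imwrite('pics/s9.png',cv2.resize(s[100:350,170:430],None,fx=2.2,fy=2.2))"
```

```text
pin(riding y~171.6) [([22, 26, 10, 15, 123], [346.3, 178.4])]
t 22.98 z 0.1802 phi -67.48 r 0.0969 yaw-phi 77.23 F [-0.45 -0.04 -0.51] Ftan -0.43
-0.0009 -0.0008 0 0.4
```

View pics/s9.png

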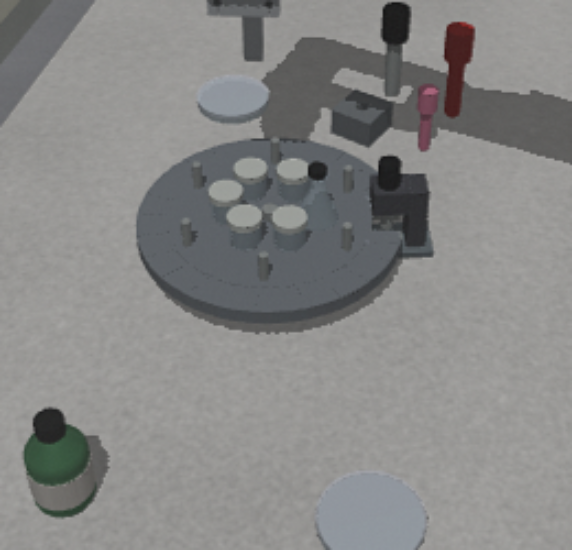

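The pin's grip is down on the bracket at crop (389,172), the flask at (318,190) faces it, and the dishes and bottle look undisturbed. The gripper is clear of everything.

```bash
python3 -c "
from workcell import workorder
print(workorder.sign_off())"
```

```text
the job is handed in; nothing more can be done
None
```

The job is handed in: the pin is fully home in the notch with the flask facing the bracket. It held a steady push of about 10 N for over a second, and the arm has let go and backed away, leaving the dishes and bottle where they were.

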